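Clamp a spare slicer blade in the sloping blade stand

TASK

Lay the spare slicer blade, same face up as it lies now, flat into the slot across the two white blocks of the sloping blade stand, then swing the handle of the stand's toggle clamp down until it is fully shut, with its rubber foot holding the blade ready for its edge to be checked. Leave the other things on the table where they lie.

Things in the scene. Friction and masses are not known exactly. Their poses are not given: they have to be found in the camera images.
- spare_blade_0: Spare slicer blade: straight flat bar of plain steel, 22 wide (x) x 190 long (y) x 8.5 mm thick (z), 50 g. Origin: centre of its underside; z up through its thickness. It lies flat on the table to the left of the stand, pointing roughly away from the robot. The spanner beside it is shorter (163 mm), with a ring at one end and an open jaw at the other.
- blade_nest: Sloping bed of the fixed blade stand, rising away from the robot at 30 deg (mm). Origin: centre of the slot floor, 85 mm above the table. x up the slope, y along the slot (left at yaw 0), z square to the bed. Slot 28 (x) x 200 (y) x 6 deep in two white blocks (y 48..108 and -108..-48, x -30..30, closed outer ends). Between them, room for fingers down to z = -8. Bed x -105..38, y +-113.
- clamp_arm: Hold-down arm of the steel toggle clamp, in the plane y = -75 mm of the nest frame, clamp 29 mm wide in y. Origin: its pivot, at nest (-52, -75, 20) mm. Shut, it reaches 52 mm up the slope and its round rubber foot (15 mm across) presses on the blade; open, it stands 65 to 73 deg up, clear of the slot. It is driven by the handle through a link.
- handle_grip (a point): Middle of the handle's black rubber grip bar: 18 wide (nest y), 14 thick, 68 long; the tip is 22 mm beyond this point (x axis: along the handle, from tip to root). It moves in the plane nest y = -75; joint value: nest x, z in mm: 3.1: -49, 105; 2.5: -82, 113; 2: -107, 110; 1.5: -126, 103; 1: -138, 91; 0.5: -146, 73; 0.25: -148, 60; 0: -150, 42.
- clamp_handle (a joint): Angle between clamp handle (standing up when open, lying down the slope towards the robot when shut) and hold-down arm, rad: 0 = fully shut (at its stop, dead centre; then it lies along the slope), 2.8 to 3.1 = open as found. It stays where it is left (friction): 3 to 6 N at the grip swing it, also at the end when the foot meets the blade.
- spanner_13: Combination spanner, 25 x 163 x 9 mm, beside the blade. Bystander. Origin: centre of its underside; y along it.
- hex_key: Black L-shaped hex key, 38 x 90 x 7 mm, in front of the stand. Bystander. Origin: centre of its underside.
- wing_nut_0: Wing nut, 17 x 43 x 20 mm, right of the stand. Bystander. Origin: centre of its underside.
- wing_nut_1: Wing nut, 17 x 43 x 20 mm, in front of the stand. Bystander. Origin: centre of its underside.
- tally_counter: Round hand tally counter, 54 x 50 x 20 mm, behind blade and spanner. Bystander. Origin: centre of its underside.

How it is judged:
At the end, for the whole second after the job is handed in: Blade flat in the slot, at rest: centre within 4.5 mm across and 6.5 mm along of the slot's centre, underside within 2.5 mm of its floor, parallel within 0.08 rad; clamp handle within 0.15 rad of shut, its foot pressing on the blade with over 1 N. Bystanders within 40 mm of their places (x of spare_blade_0 in the frame of blade_nest between -0.0045 and 0.0045 m and y of spare_blade_0 in the frame of blade_nest between -0.0065 and 0.0065 m and z of spare_blade_0 in the frame of blade_nest between -0.0025 and 0.0025 m and angle between the z axis of spare_blade_0 and the z axis of blade_nest, either way round below 0.08 rad and angle between the y axis of spare_blade_0 and the y axis of blade_nest, either way round below 0.08 rad and value of joint clamp_handle below 0.15 rad and contact force between clamp_arm and spare_blade_0 above 1 N and linear speed of spare_blade_0 below 0.02 m/s and velocity of joint clamp_handle below 0.1 rad/s); the robot touches nothing.
It fails at once if the spanner is pushed more than 40 mm from its place (distance of spanner_13 from where it was at the start of the episode above 0.04 m).
It fails at once if the hex key is pushed more than 40 mm from its place (distance of hex_key from where it was at the start of the episode above 0.04 m).
It fails at once if the first wing nut is pushed more than 40 mm from its place (distance of wing_nut_0 from where it was at the start of the episode above 0.04 m).
It fails at once if the second wing nut is pushed more than 40 mm from its place (distance of wing_nut_1 from where it was at the start of the episode above 0.04 m).
It fails at once if the tally counter is pushed more than 40 mm from its place (distance of tally_counter from where it was at the start of the episode above 0.04 m).
It also fails if it takes over 64 s, if anything falls off the work surface, if the arm or the gripper's body presses on something with over 40 N, if the wrist force passes 120 N, or if a joint passes its speed limit or range.

ROBOT

A 7-joint arm with a two-finger parallel gripper is mounted at the origin on a cart in front of the work surface, level with it; the furniture and walls round the work are solid. World frame = base frame: x ahead of the robot, y to its left, z up, the work surface at z = 0. Lengths are in m, angles in rad, forces in N, time in s.
With the tool pointing down it reaches from about 0.4 to 0.85 m from the base axis. Payload 10.4 kg.
Tool frame: the origin (TCP) lies midway between the tips of the shut fingers; the grasp point (between the pads) lies 19 mm behind it; z points along the fingers, x is the direction in which the jaws open and shut, and the axes are right-handed (so a half turn about z gives the same grasp; the last joint's range is limited). The gripper opens to 87 mm and grips with 3 to 60 N. Pads are 19 mm wide; open, the fingers measure 117 mm over their backs; the gripper's body (75 mm by 190 mm) begins 51 mm behind the grasp point.
Start: joints at [-1.244, 0.332, -0.065, 1.46, 0.022, 1.35, -0.088], TCP at [0.214, 0.587, 0.223] pointing down, gripper open.
Joint ranges: [-2.6, 2.6], [-0.5, 2.12], [-1.47, 1.34], [0.16, 2.42], [-1.27, 4.41], [0.06, 2.06], [-2.6, 2.6]. Speed limits (rad/s): [2.22, 2.22, 2.79, 2.79, 3.14, 3.14, 3.14].

INTERFACE

Orientations are given as [roll, pitch, yaw] about the fixed x, y, z axes, in that order (R = Rz(yaw) Ry(pitch) Rx(roll)).
In Python, from plant import manip gives the robot as it stands.
- The arm moves only by the tool play_rows, never from a script. Its argument "deltas" is text: rows parted by semicolons, each of 5 numbers parted by spaces: the finger opening in m, from 0 to 0.087, then the shift along the world's x, y, z in m, then the turn about the world's z in rad. In form: gripper x y z twist; .... A call has 1 to 12 rows; each row is the pose to reach, as a shift and turn from the pose measured when the call began; what a row does not reach only later rows make up. A row lasts 1/8 s, in which the tool goes at most 62.5 mm and 10.7 degrees, less where a joint would pass 70% of its speed; a pose out of reach is approached as far as the arm can. A call with a gripper value outside its range is refused whole. The fingers move at their own pace and stop on an object; "grip_force" is the grip in N (left out, the last holds). Time passes only in rows, so rows that repeat a pose let the fingers close. It gives the time, the measured TCP pose, the force and the opening at its end, in the units of the state.
- manip.sense(): the state, without advancing time (a new reading comes with each control period).
- manip.read_camera(name): name is "side" or "top"; returns (picture, depth): 384x512x3 uint8, red, green, blue; 384x512 float32, m along the optical axis (not along the pixel's ray), 0 where there is no reading.
- manip.camera_params(name): a dict with "mtx" (3x3 intrinsics, pixels), "extrinsics" (4x4, takes a point from world to camera coordinates). Camera axes: x right, y up, looking along -z (the intrinsics and any distortion apply to the point x, -y, -z); pixel columns grow to the right and rows downward; lengths in m; the calibration is good to about 2 mm. A picture is of the moment at which its call begins. camera_params takes no time and is no camera call.
- manip.sign_off(): hands the job in, once; it reports no verdict.
The state is a dict: "clock": time; "joint_pos": joint angles; "qvel": joint speeds; "tau": joint torques, N m; "eef_pos": TCP position; "orientation": TCP orientation; "wrist_force": force on the tool from outside, world axes, zero at the start; "ft_torque": the same for the moment, N m; "grip_width": opening from 0.0 (shut) to 1.0 (fully open).
Only numpy, scipy, OpenCV 4.12 (cv2) and the standard library are available. Lean on these libraries where they do the work, as an engineer would, in place of code of your own. Each camera call takes 0.05 s, during which the arm holds its last target.

## Working session

There is one attempt and no reset: what is moved stays moved. The work goes in short steps, Python scripts to look and compute and a tool call to move; the robot and the scene stay as the last step left them, time stands still between calls to the robot, and variables do not carry over. Pictures are saved under pics/ and viewed, and the job is handed in when it is done.

Besides the shell and the picture viewer there is one more tool, called after "Request:" by a JSON object that holds its "name" and its "arguments". play_rows: Moves the arm, as the interface text tells. Its arguments: {"type":"object","properties":{"deltas":{"type":"string"},"grip_force":{"type":"number"}},"required":["deltas"]}

```bash
ls; mkdir -p pics; python3 - <<'E'
from plant import manip
import cv2,numpy as np
print(manip.sense())
for n in("side","top"):
    p,d=manip.read_camera(n); cv2.imwrite(f"pics/{n}0.png",p[:,:,::-1]); np.savez(f"{n}0.npz",p=p,d=d)
    print(manip.camera_params(n))
E
```

```text
pics
{'clock': 0.0, 'joint_pos': array([-1.24362691,  0.33286907, -0.06467632,  1.46094801,  0.02158761,
        1.34990994, -0.08849355]), 'qvel': array([ 5.06773111e-04, -1.55666617e-03,  4.72500914e-04,  5.74859789e-05,
       -1.17663542e-03, -4.15575687e-04,  1.45580442e-03]), 'tau': array([-1.21768251e-03, -6.23262548e+01,  2.34896393e-02, -3.89898098e+01,
       -6.15761708e-02,  3.97128391e-02,  1.43211200e-04]), 'eef_pos': array([0.21405604, 0.58678077, 0.22175244]), 'orientation': array([3.14152931e+00, 1.43815465e-03, 1.22102934e+00]), 'wrist_force': array([-0.55909715, -0.63339812, -0.04937927]), 'ft_torque': array([-0.05684637,  0.02277696, -0.06257328]), 'grip_width': 1.0005338922406486}
{'mtx': array([[489.51168849,   0.        , 256.34715843],
       [  0.        , 489.51168849, 181.78742546],
       [  0.        ,   0.        ,   1.        ]]), 'extrinsics': array([[ 0.99918304,  0.04025627,  0.00356283, -0.55148419],
       [-0.01819957,  0.36949888,  0.92905293, -0.08020908],
       [ 0.03608375, -0.92835877,  0.36992966, -1.32986859],
       [ 0.        ,  0.        ,  0.        ,  1.        ]])}
{'mtx': array([[411.60242877,   0.        , 256.37173014],
       [  0.        , 411.60242877, 185.41450711],
       [  0.        ,   0.        ,   1.        ]]), 'extrinsics': array([[-4.45558316e-03, -9.99794902e-01,  1.97560537e-02,
         2.29825220e-02],
       [ 9.81358601e-01, -5.75831360e-04,  1.92184717e-01,
        -5.54311012e-01],
       [-1.92133924e-01,  2.02440682e-02,  9.81159892e-01,
        -1.17353762e+00],
       [ 0.00000000e+00,  0.00000000e+00,  0.00000000e+00,
         1.00000000e+00]])}
```

View pics/side0.png

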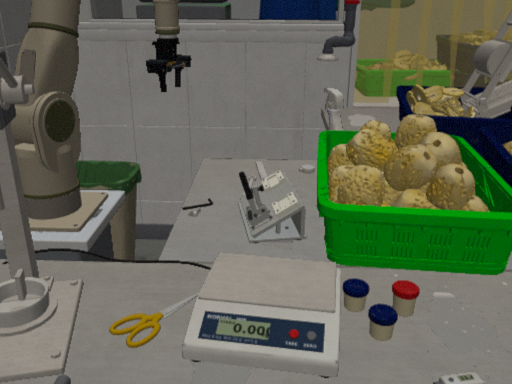

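View pics/top0.png

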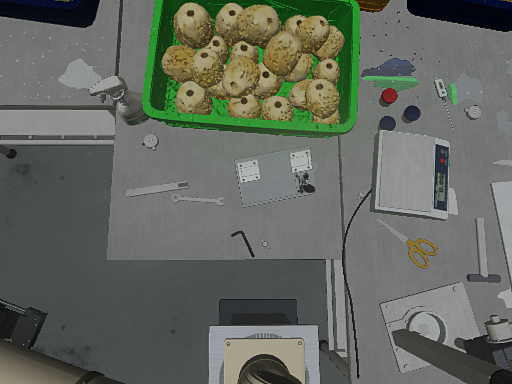

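```bash
cat > h.py <<'E'
import numpy as np,cv2
from plant import manip
def w2p(n,P):
    c=manip.camera_params(n);E=c["extrinsics"];P=np.atleast_2d(P)
    q=P@E[:3,:3].T+E[:3,3]; q=q*[1,-1,-1]; u=q@c["mtx"].T; return u[:,:2]/u[:,2:]
def p2w(n,u,v,d):
    c=manip.camera_params(n);E=c["extrinsics"];K=c["mtx"]
    u=np.asarray(u,float);v=np.asarray(v,float);d=np.asarray(d,float)
    q=np.stack([(u-K[0,2])/K[0,0]*d,-(v-K[1,2])/K[1,1]*d,-d],-1)
    return (q-E[:3,3])@E[:3,:3]
def ray_z(n,u,v,z):
    a=p2w(n,u,v,np.ones(np.shape(u)));b=p2w(n,u,v,2*np.ones(np.shape(u)))
    t=(z-a[...,2])/(b[...,2]-a[...,2]); return a+t[...,None]*(b-a)
E
python3 - <<'E'
from h import *
t=np.load("top0.npz");s=np.load("side0.npz")
a=t['p'][130:265,115:345,::-1]; cv2.imwrite("pics/topz.png",cv2.resize(a,None,fx=3.4,fy=3.4,interpolation=cv2.INTER_CUBIC))
a=s['p'][150:250,165:320,::-1]; cv2.imwrite("pics/sidez.png",cv2.resize(a,None,fx=5,fy=5,interpolation=cv2.INTER_CUBIC))
v,u=np.mgrid[130:265,115:345]
W=p2w("top",u,v,t['d'][130:265,115:345])
z=W[...,2]; print(np.percentile(z,[1,10,50,90,99]))
b=np.clip(z/0.15*255,0,255).astype(np.uint8)
cv2.imwrite("pics/zmap.png",cv2.resize(b,None,fx=3.4,fy=3.4,interpolation=cv2.INTER_NEAREST))
E
```

```text
[-8.03495036e-01 -4.27509135e-03 -1.36671392e-05  4.74687804e-02
  1.35316475e-01]
```

View pics/topz.png

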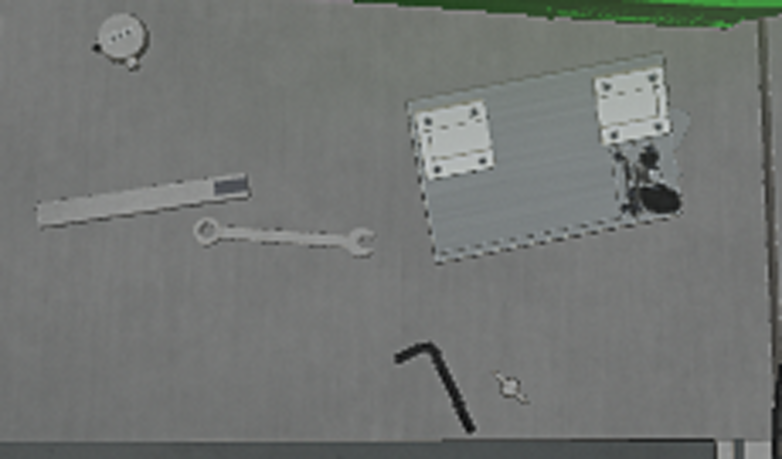

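View pics/sidez.png

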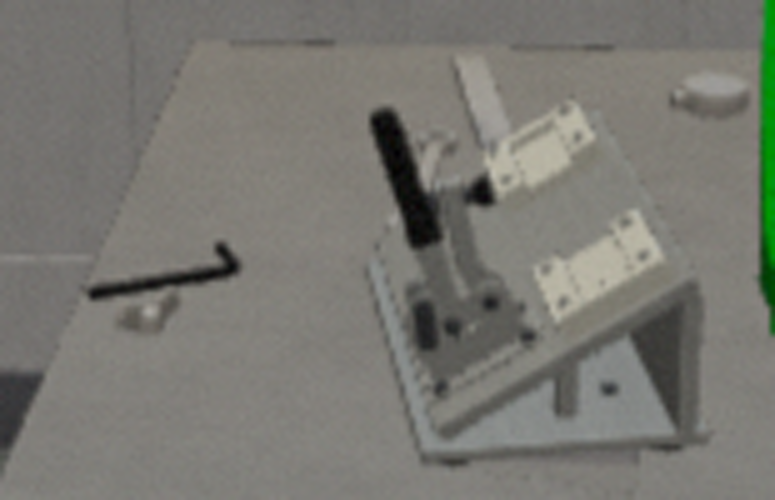

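View pics/zmap.png

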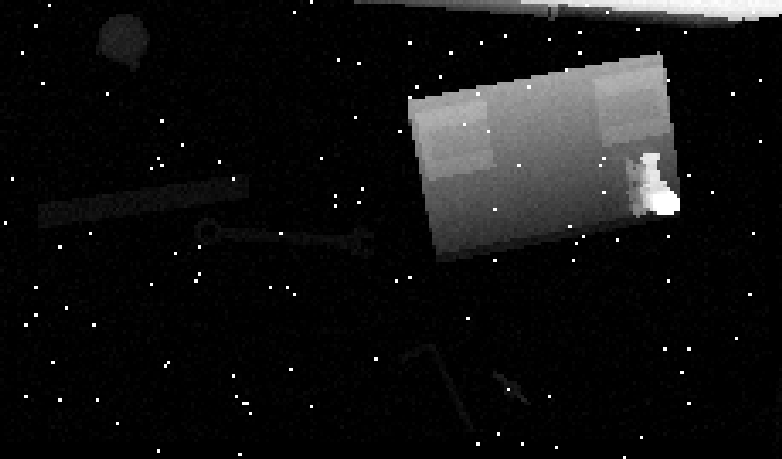

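```bash
python3 - <<'E'
from h import *
t=np.load("top0.npz")
g=cv2.cvtColor(t['p'],cv2.COLOR_RGB2GRAY)
def px(x,y): return g[y,x]
print("blade",g[186:194,140:144],"white",g[160:185:3,240],"bed",g[180,270],g[150:180:3,290:325:4])
# bed plane
v,u=np.mgrid[0:384,0:512]; W=p2w("top",u,v,t['d'])
m=(v>155)&(v<200)&(u>262)&(u<290); P=W[m];P=P[np.abs(P[:,2]-np.median(P[:,2]))<.04]
A=np.c_[P[:,:2],np.ones(len(P))]
for _ in range(3):
    c,*_=np.linalg.lstsq(A,P[:,2],rcond=None); r=P[:,2]-A@c; k=abs(r)<.006;A,P=A[k],P[k]
n=np.array([-c[0],-c[1],1]);n/=np.linalg.norm(n)
print("plane n",n,"tilt",np.degrees(np.arccos(n[2])),"yaw",np.arctan2(-n[1],-n[0]),"c",c,"rms",r.std())
m=(v>205)&(v<225)&(u>130)&(u<230)
print("table z",np.median(W[m][:,2]))
E
```

```text
blade [[115 118 119 116]
 [119 100 129 130]
 [138 140 141 140]
 [144 144 141 142]
 [139 140 140 142]
 [140 143 142 144]
 [143 142 143 144]
 [143 144 145 145]] white [130 180 101 181 177 182 190 150 128] bed 129 [[126 124 127 134 162 103 118 117 116]
 [166 179 172 172  83 115 119 116 117]
 [158 156 173 124 173 158 118 115 118]
 [136 175 175 175 176 180 119 118 119]
 [132 176 176 177 179 179 127 119 117]
 [119 178 178 131 185 185 126 116 119]
 [124 183 180 180 184 190 128 115 120]
 [125 188 160 122 120 131 127 117 121]
 [130  95 135 133  60 132 119 118 120]
 [129 134  97 106  40 128 120 117 120]]
plane n [-0.48981101 -0.09966402  0.86611331] tilt 29.98992541092249 yaw 0.2007341145722224 c [ 0.56552763  0.11507041 -0.26510659] rms 0.0024416046517635637
table z -0.0004489440720214565
```

```bash
cat > fit.py <<'E'
from h import *
from scipy.optimize import minimize
def nestR(yaw):
    c,s=np.cos(yaw),np.sin(yaw);Rz=np.array([[c,-s,0],[s,c,0],[0,0,1]])
    a=np.radians(-30);Ry=np.array([[np.cos(a),0,np.sin(a)],[0,1,0],[-np.sin(a),0,np.cos(a)]])
    return Rz@Ry
def render(cam,polys,roi,S=4):
    x0,y0,x1,y1=roi; im=np.zeros(((y1-y0)*S,(x1-x0)*S),np.uint8)
    for P in polys:
        q=w2p(cam,P); q=cv2.convexHull(((q-[x0,y0]+.5)*S-.5).astype(np.float32))[:,0]
        cv2.fillPoly(im,[np.round(q*16).astype(np.int32)],255,shift=4,lineType=cv2.LINE_AA)
    return cv2.resize(im,None,fx=1/S,fy=1/S,interpolation=cv2.INTER_AREA)/255.
def box(x0,x1,y0,y1,zs): return np.array([[x,y,z] for x in(x0,x1) for y in(y0,y1) for z in zs])/1000
def nestpolys(p,zs=(6,)):
    R=nestR(p[2]);o=np.array([p[0],p[1],.085])
    return [box(-30,30,48,108,zs)@R.T+o, box(-30,30,-108,-48,zs)@R.T+o]
def bladepolys(p,z=.0085,zlo=None):
    c,s=np.cos(p[2]),np.sin(p[2]);R=np.array([[c,-s,0],[s,c,0],[0,0,1]])
    zs=[1000*z] if zlo is None else [1000*z,1000*zlo]
    return [box(-11,11,-95,95,zs)@R.T+[p[0],p[1],0]]
def fit(cam,img,mk,p0,roi,lo,hi,mask=None):
    x0,y0,x1,y1=roi
    g=cv2.cvtColor(img,cv2.COLOR_RGB2GRAY)[y0:y1,x0:x1].astype(float); t=np.clip((g-lo)/(hi-lo),-.3,1.3)
    w=np.ones_like(t) if mask is None else mask[y0:y1,x0:x1]
    f=lambda p: float((np.clip(render(cam,mk(p),roi)-t,-1,1)**2*w).sum())
    best=None
    for d in ([0,0,0],[.004,-.004,.03],[-.004,.004,-.03]):
        p=np.array(p0)+d
        r=minimize(f,p,method="Nelder-Mead",options=dict(initial_simplex=np.array([p,p+[.006,0,0],p+[0,.006,0],p+[0,0,.05]]),xatol=1e-5,fatol=1e-3,maxiter=300))
        if best is None or r.fun<best.fun: best=r
    return best
E
python3 - <<'E'
from fit import *
t=np.load("top0.npz");im=t['p']
E=manip.camera_params("top")["extrinsics"];print("cam",-E[:3,:3].T@E[:3,3])
# guesses
L=ray_z("top",115+455/3.4,130+140/3.4,.09);Rr=ray_z("top",115+632/3.4,130+105/3.4,.09);print(L,Rr)
o=(L+Rr)/2
for zs in((6,),(6,-8)):
    r=fit("top",im,lambda p:nestpolys(p,zs),[o[0],o[1],.18],(230,140,318,190),122,178);print("nest",zs,r.x,r.fun)
b0=ray_z("top",115+40/3.4,130+215/3.4,.0085);b1=ray_z("top",115+247/3.4,130+185/3.4,.0085);print(b0,b1,np.linalg.norm(b0-b1))
d=b0-b1;yaw=np.arctan2(-d[0],d[1])
mask=np.ones(im.shape[:2]);mask[178:194,174:189]=0;mask[187:,170:]=0
for zlo in(None,0.):
    rb=fit("top",im,lambda p:bladepolys(p,.0085,zlo),[*((b0+b1)/2)[:2],yaw],(118,176,196,202),116,142,mask);print("blade",rb.x,rb.fun)
ov=im[:,:,::-1].copy(); ov=cv2.resize(ov,None,fx=4,fy=4,interpolation=cv2.INTER_CUBIC)
for P in nestpolys(r.x)+bladepolys(rb.x):
    q=cv2.convexHull(((w2p("top",P)+.5)*4-.5).astype(np.float32)); cv2.polylines(ov,[np.round(q).astype(int)],True,(0,0,255),1)
cv2.imwrite("pics/ov.png",ov[140*4:210*4,120*4:320*4])
for n,p in(("spanner",(115+282/3.4,130+236/3.4)),):
    print(n,ray_z("top",*p,0.005))
# side fit
s=np.load("side0.npz")
R=nestR(r.x[2]);print("slot pt in side",w2p("side",np.array([r.x[0],r.x[1],.085])))
E
```

```text
cam [0.31860389 0.04641579 1.25750411]
[0.58945491 0.04410542 0.09      ] [ 0.62043513 -0.10851158  0.09      ]
nest (6,) [ 0.60878067 -0.03042407  0.19937857] 161.56124795016046
nest (6, -8) [ 0.6065193  -0.03069067  0.1982025 ] 210.29827239719415
[0.53901917 0.41768468 0.0085    ] [0.56646338 0.23261172 0.0085    ] 0.18709672675902225
blade [0.55532435 0.3260318  0.15604332] 43.61428487905198
blade [0.55611831 0.32780566 0.14777192] 64.19710687059369
spanner [0.52015984 0.20031399 0.005     ]
slot pt in side [[277.37299028 191.05098323]]
```

```bash
python3 - <<'E'
import cv2
a=cv2.imread("pics/ov.png");print(a.shape)
E
```

```text
(280, 800, 3)
```

View pics/ov.png

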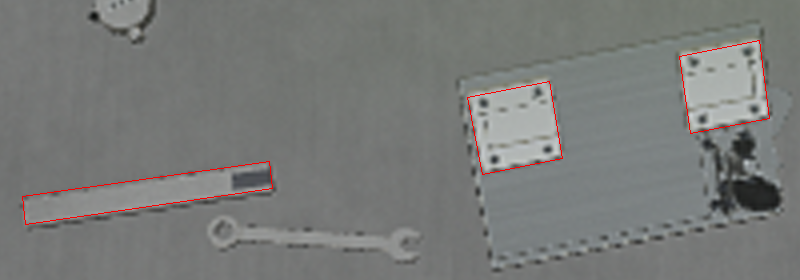

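Request:
{"name": "play_rows", "arguments": {"deltas": "0.05 0.05 -0.035 0 -0.15; 0.05 0.1 -0.075 0 -0.3; 0.05 0.15 -0.11 0 -0.45; 0.05 0.2 -0.15 -0.02 -0.6; 0.05 0.25 -0.19 -0.04 -0.75; 0.05 0.3 -0.23 -0.06 -0.9; 0.05 0.3415 -0.2605 -0.08 -1.068; 0.05 0.3415 -0.2605 -0.12 -1.068; 0.05 0.3415 -0.2605 -0.12 -1.068; 0.05 0.3415 -0.2605 -0.12 -1.068", "grip_force": 20}}

```text
clock: 1.35
eef_pos: [0.5552, 0.3277, 0.1031]
orientation: [-3.141, 0.001, 0.155]
wrist_force: [0.4, 0.5, 0.8]
grip_width: 0.577
```

Request:
{"name": "play_rows", "arguments": {"deltas": "0.05 0 -0.001 -0.04 0; 0.05 0 -0.001 -0.07 0; 0.05 0 -0.001 -0.085 0; 0.05 0 -0.001 -0.095 0; 0.05 0 -0.001 -0.1 0; 0.05 0 -0.001 -0.1 0; 0.05 0 -0.001 -0.1 0"}}

```text
clock: 2.22
eef_pos: [0.5556, 0.327, 0.0039]
orientation: [-3.14, -0.0, 0.155]
wrist_force: [0.7, 0.5, -0.9]
grip_width: 0.577
```

```bash
python3 - <<'E'
from h import *
print(manip.sense())
p,d=manip.read_camera("top");a=p[150:240,110:260,::-1];cv2.imwrite("pics/g1.png",cv2.resize(a,None,fx=5,fy=5,interpolation=cv2.INTER_CUBIC))
E
```

```text
{'clock': 2.225, 'joint_pos': array([-0.79237959,  0.57827145,  0.25088405,  1.62499921, -0.16805377,
        0.95869686, -0.32907681]), 'qvel': array([-0.00121574, -0.00016006,  0.00095997,  0.00115193,  0.00016753,
       -0.00131023,  0.00090193]), 'tau': array([-4.53965762e-02, -6.92654300e+01,  6.76017165e+00, -3.21728861e+01,
       -6.29638089e-02,  1.75368361e-02,  9.78376420e-05]), 'eef_pos': array([0.55560746, 0.32698924, 0.00387589]), 'orientation': array([-3.14016926e+00, -1.98891444e-04,  1.54827139e-01]), 'wrist_force': array([ 0.66860439,  0.4536517 , -0.8804436 ]), 'ft_torque': array([-0.08183965,  0.02078241, -0.01756608]), 'grip_width': 0.5770203973443193}
```

View pics/g1.png

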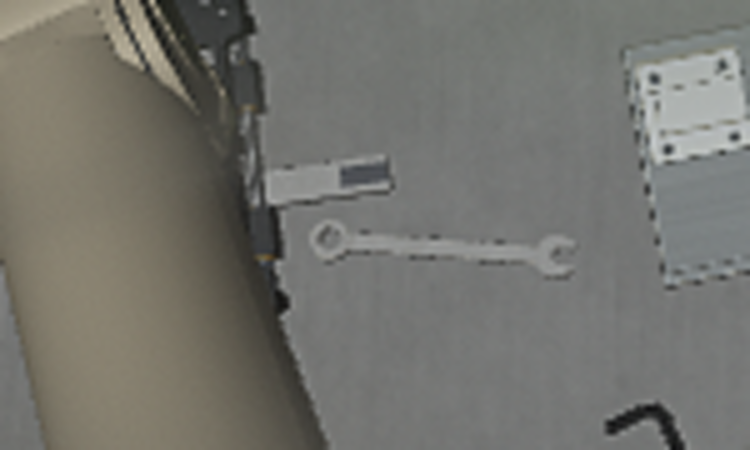

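Request:
{"name": "play_rows", "arguments": {"deltas": "0.05 0 -0.0005 -0.002 0; 0.02 0 -0.0005 -0.002 0; 0.015 0 -0.0005 -0.002 0; 0.015 0 -0.0005 -0.002 0; 0.015 0 -0.0005 -0.002 0; 0.015 0 -0.0005 -0.002 0", "grip_force": 30}}

```text
clock: 3.02
eef_pos: [0.5556, 0.3264, 0.0018]
orientation: [-3.14, -0.0, 0.155]
wrist_force: [0.7, -0.4, 0.8]
grip_width: 0.243
```

Request:
{"name": "play_rows", "arguments": {"deltas": "0.015 0 0 0.01 0; 0.015 0 0 0.03 0; 0.015 0 0 0.05 0; 0.015 0 0 0.08 0; 0.015 0 0 0.12 0; 0.015 0 0 0.15 0;0.015 0 0 0.15 0"}}

```text
clock: 3.9
eef_pos: [0.5572, 0.3272, 0.1562]
orientation: [-3.137, -0.006, 0.155]
wrist_force: [-0.4, 0.6, -1.6]
grip_width: 0.245
```

```bash
python3 - <<'E'
from h import *
s=manip.sense();print(s['eef_pos'],s['grip_width']*87)
for n,r in(("top",(100,250,100,260)),("side",(60,260,160,340))):
    p,d=manip.read_camera(n);a=p[r[0]:r[1],r[2]:r[3],::-1];cv2.imwrite(f"pics/l_{n}.png",cv2.resize(a,None,fx=4,fy=4,interpolation=cv2.INTER_CUBIC)[:600])
E
```

```text
[0.55718753 0.32723935 0.1562416 ] 21.351857835570577
```

View pics/l_top.png

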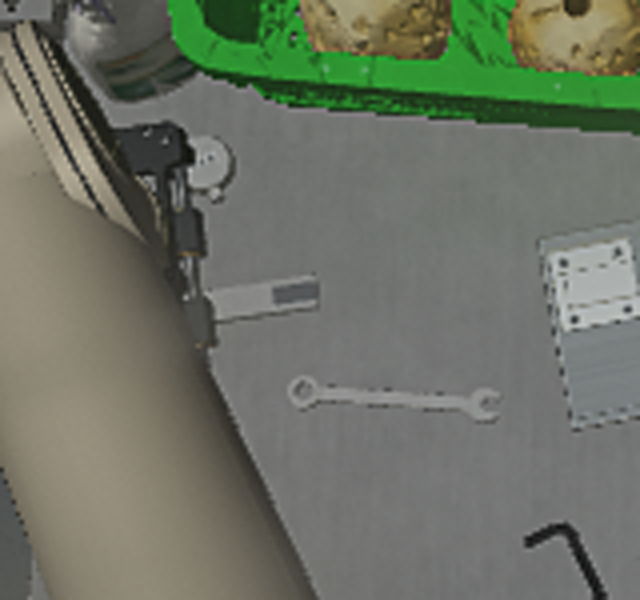

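View pics/l_side.png

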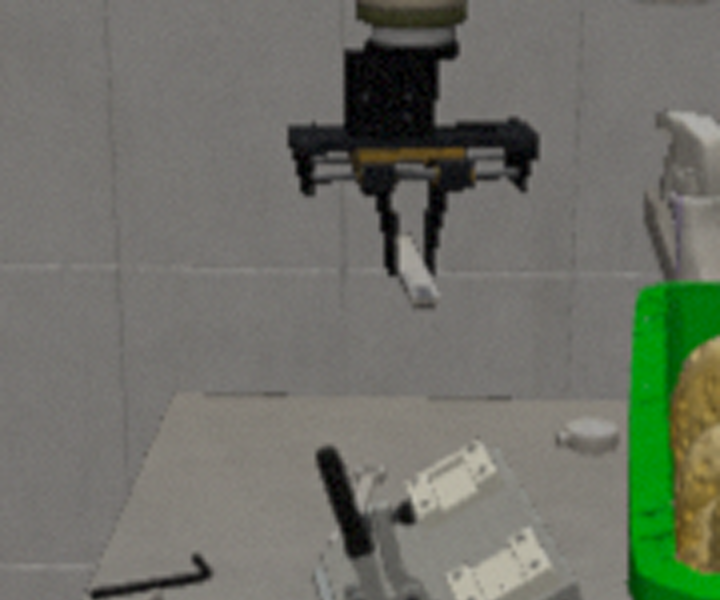

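Request:
{"name": "play_rows", "arguments": {"deltas": "0.015 0.01 -0.03 0 0; 0.015 0.02 -0.07 0 0; 0.015 0.03 -0.12 0 0; 0.015 0.035 -0.17 0 0; 0.015 0.0486 -0.22 0 0.02; 0.015 0.0486 -0.27 0 0.044; 0.015 0.0486 -0.31 0 0.044; 0.015 0.0486 -0.34 0 0.044; 0.015 0.0486 -0.358 0 0.044; 0.015 0.0486 -0.358 0 0.044; 0.015 0.0486 -0.358 0 0.044"}}

```text
clock: 5.38
eef_pos: [0.6042, -0.0297, 0.1522]
orientation: [-3.139, -0.001, 0.201]
wrist_force: [1.6, -0.4, -0.1]
grip_width: 0.247
```

```bash
python3 - <<'E'
from h import *
s=manip.sense();print(s['eef_pos'],s['orientation'],s['grip_width']*87)
for n,r in(("top",(120,240,200,360)),("side",(80,260,180,340))):
    p,d=manip.read_camera(n);np.savez(n+"1.npz",p=p,d=d);a=p[r[0]:r[1],r[2]:r[3],::-1];cv2.imwrite(f"pics/h_{n}.png",cv2.resize(a,None,fx=4.5 if n=="top" else 3.3,fy=4.5 if n=="top" else 3.3,interpolation=cv2.INTER_CUBIC)[:600])
E
```

```text
[ 0.6041804  -0.02969375  0.15215533] [-3.13884710e+00 -5.06218191e-04  2.00603394e-01] 21.452091273836476
```

View pics/h_top.png

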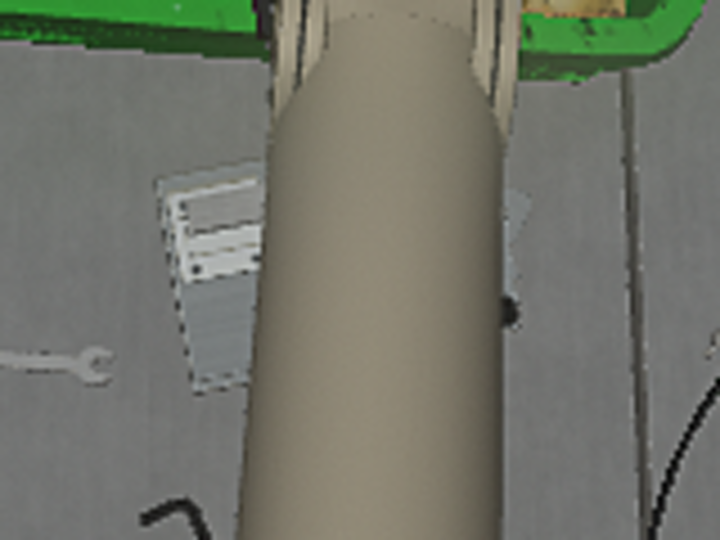

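View pics/h_side.png

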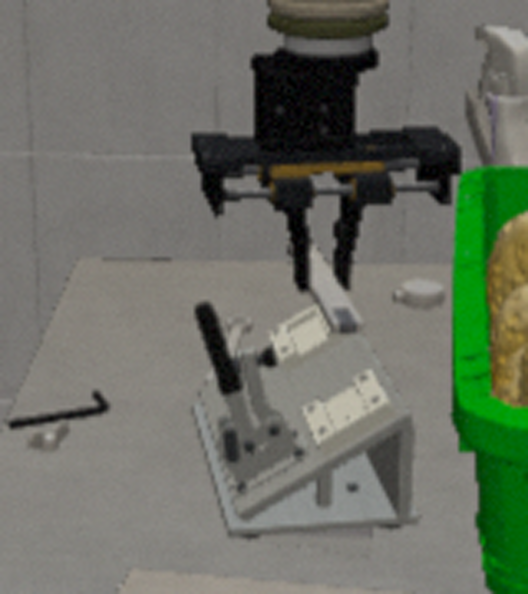

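```bash
cat > ov.py <<'E'
from fit import *
import sys
def overlay(tag,idx,nest=(0.6088,-.0304,.1994)):
    s=manip.sense();e=s['eef_pos'];yaw=s['orientation'][2]
    outs=[]
    for n,r,f in(("top",(150,190,228,320),8),("side",(130,225,220,320),6)):
        D=np.load(f"{n}{idx}.npz");a=cv2.resize(D['p'][:,:,::-1],None,fx=f,fy=f,interpolation=cv2.INTER_CUBIC)
        c,s_=np.cos(yaw),np.sin(yaw);R=np.array([[c,-s_,0],[s_,c,0],[0,0,1]])
        B=np.array([[x,y,z] for z in(0,8.5) for x,y in((-11,-95),(11,-95),(11,95),(-11,95))])/1000@R.T+[e[0],e[1],e[2]-.0018]
        q=(w2p(n,B)+.5)*f-.5
        for k in(0,4): cv2.polylines(a,[np.round(q[k:k+4]).astype(int)],True,(0,0,255) if k else (0,160,255),1)
        for P in nestpolys(nest):
            q=((w2p(n,P)+.5)*f-.5)[[0,1,3,2]]; cv2.polylines(a,[np.round(q).astype(int)],True,(0,200,0),1)
        cv2.imwrite(f"pics/{tag}_{n}.png",a[r[0]*f:r[1]*f,r[2]*f:r[3]*f])
if __name__=="__main__": overlay(sys.argv[1],sys.argv[2])
E
python3 ov.py o1 1
```

```text
(no output)
```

View pics/o1_top.png

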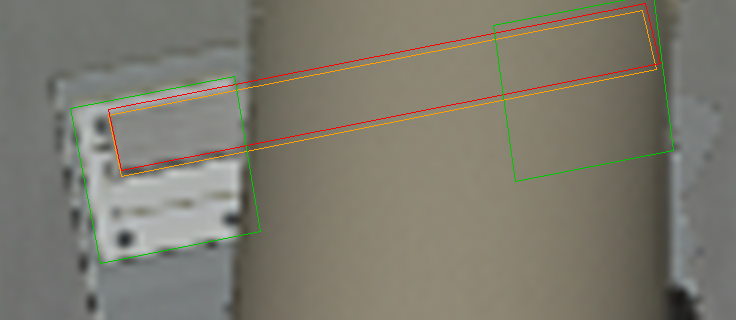

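View pics/o1_side.png

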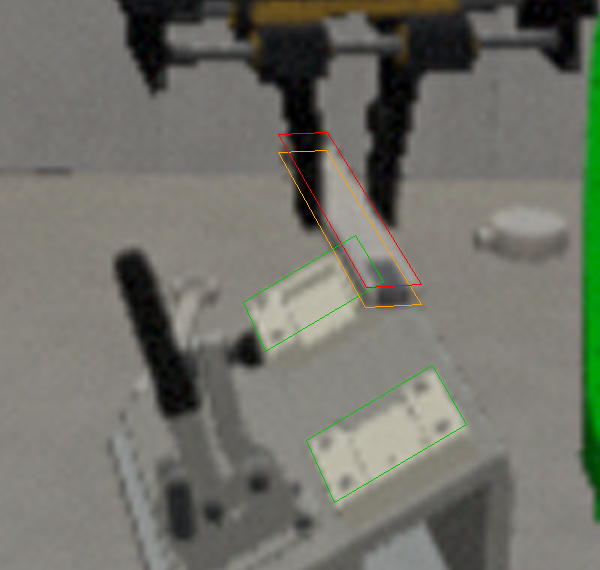

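Request:
{"name": "play_rows", "arguments": {"deltas": "0.015 0.0016 -0.001 -0.015 0; 0.015 0.0016 -0.001 -0.03 0; 0.015 0.0016 -0.001 -0.04 0; 0.015 0.0016 -0.001 -0.049 0; 0.015 0.0016 -0.001 -0.05 0; 0.015 0.0016 -0.001 -0.05 0; 0.015 0.0016 -0.001 -0.05 0"}}

```text
clock: 6.35
eef_pos: [0.6062, -0.0307, 0.1028]
orientation: [-3.139, -0.002, 0.201]
wrist_force: [-0.1, -0.5, 0.1]
grip_width: 0.246
```

```bash
python3 - <<'E'
from h import *
s=manip.sense();print(s['eef_pos'],s['orientation'],s['wrist_force'])
for n in("top","side"):
    p,d=manip.read_camera(n);np.savez(n+"2.npz",p=p,d=d)
E
python3 ov.py o2 2
```

```text
[ 0.60615533 -0.03073648  0.1028096 ] [-3.13912986e+00 -1.54755970e-03  2.00970712e-01] [-0.06146302 -0.49262814  0.14687109]
```

View pics/o2_top.png

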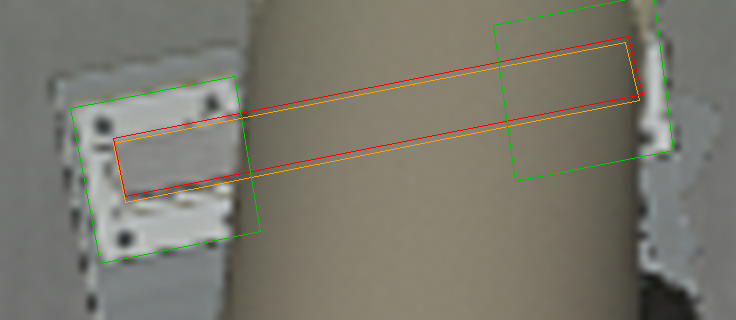

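View pics/o2_side.png

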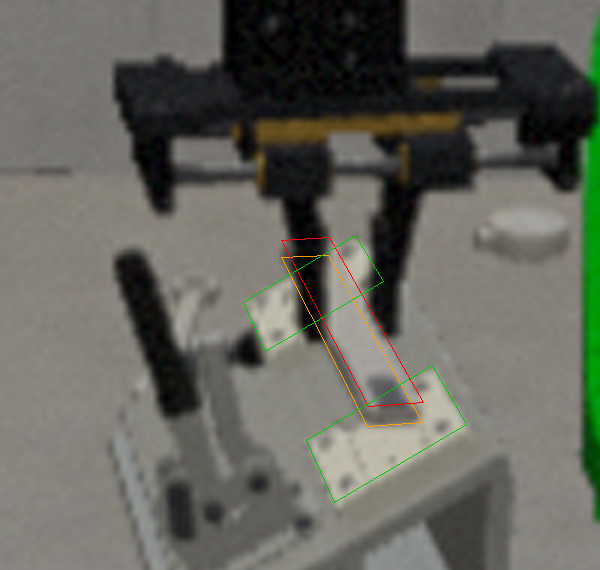

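Request:
{"name": "play_rows", "arguments": {"deltas": "0.015 -0.0002 0 -0.005 0; 0.015 -0.0002 0 -0.009 0; 0.015 -0.0002 0 -0.0105 0; 0.015 -0.0002 0 -0.0105 0; 0.015 -0.0002 0 -0.0105 0"}}

```text
clock: 7.08
eef_pos: [0.6059, -0.0307, 0.0923]
orientation: [-3.139, -0.001, 0.201]
wrist_force: [-0.1, 0.3, -0.9]
grip_width: 0.249
```

```bash
python3 - <<'E'
from h import *
s=manip.sense();print(s['eef_pos'],s['orientation'],s['wrist_force'])
for n in("top","side"):
    p,d=manip.read_camera(n);np.savez(n+"3.npz",p=p,d=d)
E
python3 ov.py o3 3
```

```text
[ 0.60594251 -0.03070985  0.09228808] [-3.13913562e+00 -1.47776113e-03  2.01023117e-01] [-0.06257621  0.25157084 -0.88387595]
```

View pics/o3_top.png

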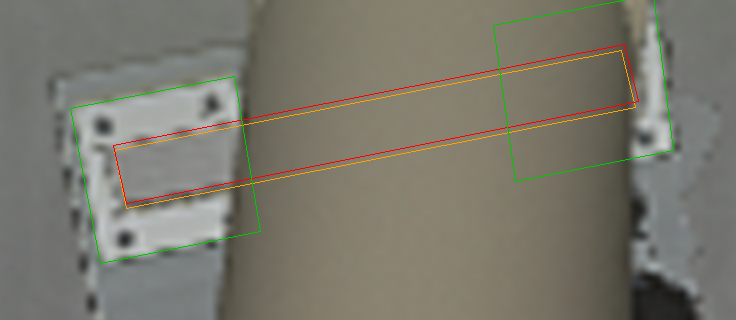

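View pics/o3_side.png

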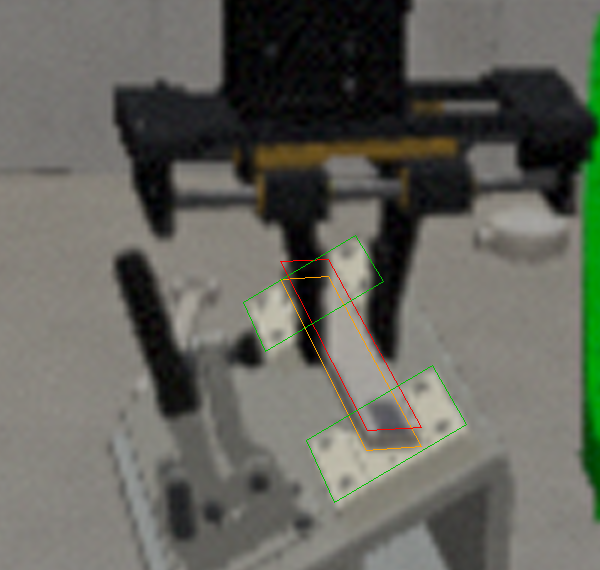

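Request:
{"name": "play_rows", "arguments": {"deltas": "0.015 0 0 -0.0008 0; 0.015 0 0 -0.0015 0; 0.015 0 0 -0.0015 0; 0.015 0 0 -0.0015 0"}}

```text
clock: 7.68
eef_pos: [0.6061, -0.0307, 0.0913]
orientation: [-3.139, -0.002, 0.201]
wrist_force: [-2.9, -0.1, 5.8]
grip_width: 0.245
```

Request:
{"name": "play_rows", "arguments": {"deltas": "0.015 0 0 0.001 0; 0.027 0 0 0.001 0; 0.028 0 0 0.001 0; 0.028 0 0 0.001 0; 0.028 0 0 0.001 0"}}

```text
clock: 8.3
eef_pos: [0.6061, -0.0307, 0.0923]
orientation: [-3.139, -0.002, 0.201]
wrist_force: [0.0, 0.4, 0.3]
grip_width: 0.32
```

```bash
python3 - <<'E'
from h import *
s=manip.sense();print(s['eef_pos'],s['orientation'],s['wrist_force'])
for n in("top","side"):
    p,d=manip.read_camera(n);np.savez(n+"4.npz",p=p,d=d)
E
python3 ov.py o4 4
```

```text
[ 0.60611434 -0.03070189  0.09226784] [-3.13905889e+00 -2.01819239e-03  2.01043285e-01] [0.0089295  0.43986972 0.25536428]
```

View pics/o4_side.png

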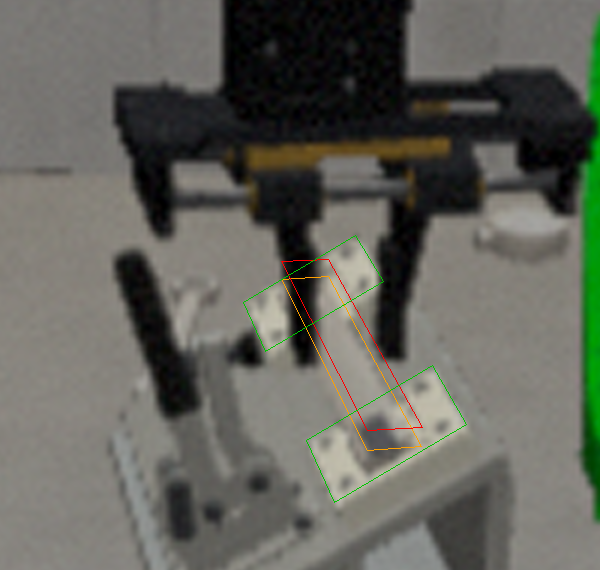

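Request:
{"name": "play_rows", "arguments": {"deltas": "0.028 0 0 0.005 0; 0.032 0 0 0.012 0; 0.034 0 0 0.03 0; 0.034 0 0 0.06 0; 0.034 0 0 0.1 0; 0.034 0 0 0.15 0; 0.034 0 0 0.15 0"}}

```text
clock: 9.28
eef_pos: [0.6081, -0.0311, 0.248]
orientation: [-3.14, -0.01, 0.201]
wrist_force: [0.3, -1.1, -0.7]
grip_width: 0.39
```

```bash
cat > nv.py <<'E'
from fit import *
import sys
def go(idx,nest=(0.6088,-.0304,.1994),take=True):
    R=nestR(nest[2]);o=np.array([nest[0],nest[1],.085])
    for n,r,f in(("top",(140,195,225,325),8),("side",(150,240,225,315),6)):
        if take:
            p,d=manip.read_camera(n);np.savez(f"{n}{idx}.npz",p=p,d=d)
        p=np.load(f"{n}{idx}.npz")['p']
        a=cv2.resize(p[:,:,::-1],None,fx=f,fy=f,interpolation=cv2.INTER_CUBIC)[r[0]*f:r[1]*f,r[2]*f:r[3]*f]
        cv2.imwrite(f"pics/n{idx}_{n}_raw.png",a)
        b=a.copy()
        for P,c in((box(-11,11,-95,95,(8.5,))@R.T+o,(0,0,255)),):
            q=((w2p(n,P)+.5)*f-.5)[[0,1,3,2]]-[r[2]*f,r[0]*f]; cv2.polylines(b,[np.round(q).astype(int)],True,c,1)
        cv2.imwrite(f"pics/n{idx}_{n}.png",b)
if __name__=="__main__": go(sys.argv[1])
E
python3 nv.py 5
```

```text
(no output)
```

View pics/n5_side.png

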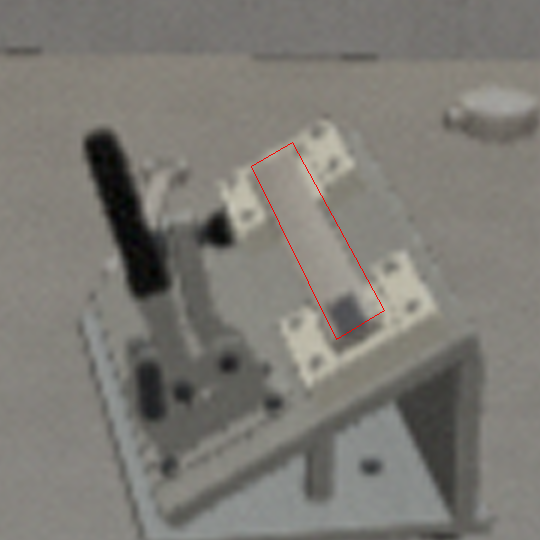

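View pics/n5_top.png

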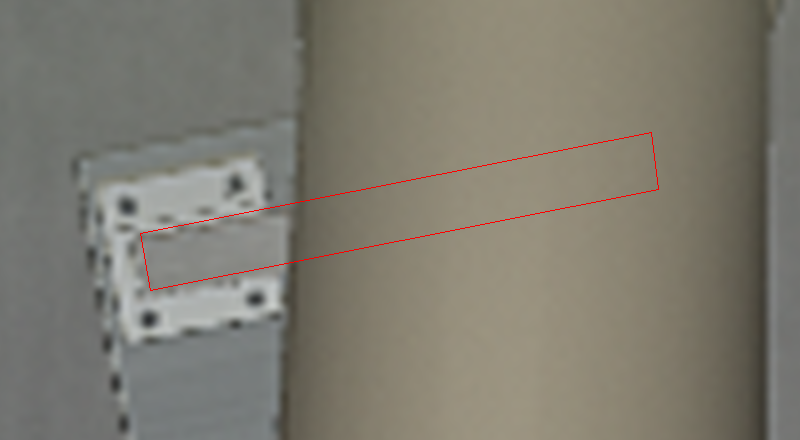

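```bash
cat > hd.py <<'E'
from fit import *
nest=(0.6088,-.0304,.1994)
R=nestR(nest[2]);o=np.array([nest[0],nest[1],.085])
J=np.array([0,.25,.5,1,1.5,2,2.5,3.1]);X=np.array([-150,-148,-146,-138,-126,-107,-82,-49.]);Z=np.array([42,60,73,91,103,110,113,105.])
def grip(j): return np.array([np.interp(j,J,X),-75,np.interp(j,J,Z)])/1000@R.T+o
E
python3 - <<'E'
from hd import *
for j in J[::-1]: print(j,grip(j).round(4),w2p("side",grip(j)).round(1))
t=np.load("top0.npz");v,u=np.mgrid[0:384,0:512];W=p2w("top",u,v,t['d'])
m=(u>295)&(u<320)&(v>165)&(v<198)&(W[...,2]>.1)&(W[...,2]<.25)
P=W[m];print(len(P)); o_=np.argsort(-P[:,2]);print(P[o_][:6].round(4), np.median(P[P[:,2]>.15],0))
g=cv2.cvtColor(t['p'],cv2.COLOR_RGB2GRAY)
s=np.load("side5.npz");a=cv2.resize(s['p'][:,:,::-1],None,fx=8,fy=8,interpolation=cv2.INTER_CUBIC)
for j in(2.8,3.1):
    q=(w2p("side",grip(j))[0]+.5)*8-.5; cv2.circle(a,tuple(np.round(q).astype(int)),4,(0,0,255),-1)
cv2.imwrite("pics/hs.png",a[165*8:235*8,225*8:290*8])
E
```

```text
3.1 [ 0.5306 -0.1227  0.1514] [[245.3 179.4]]
2.5 [ 0.4987 -0.1292  0.1419] [[231.5 184. ]]
2.0 [ 0.4789 -0.1332  0.1268] [[223.  190.5]]
1.5 [ 0.4662 -0.1357  0.1112] [[217.6 197. ]]
1.0 [ 0.4619 -0.1366  0.0948] [[215.9 203.5]]
0.5 [ 0.4639 -0.1362  0.0752] [[217. 211.]]
0.25 [ 0.4686 -0.1352  0.063 ] [[219.1 215.5]]
0.0 [ 0.4757 -0.1338  0.0464] [[222.3 221.6]]
125
[[ 0.5237 -0.1201  0.1734]
 [ 0.5155 -0.1279  0.1734]
 [ 0.5211 -0.1309  0.1728]
 [ 0.5213 -0.1202  0.172 ]
 [ 0.5158 -0.1228  0.1718]
 [ 0.5214 -0.1257  0.1714]] [ 0.52139156 -0.12246297  0.16762232]
```

View pics/hs.png

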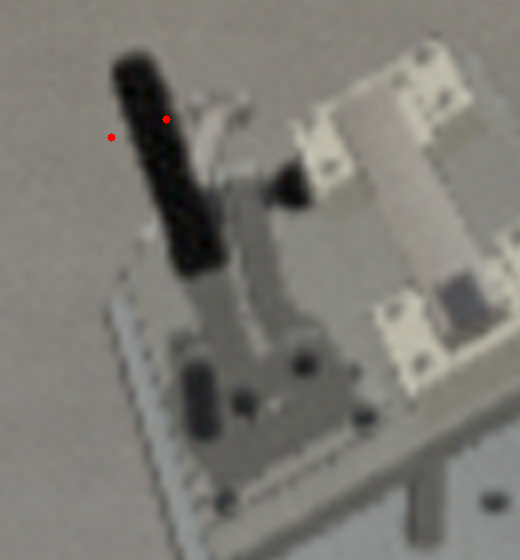

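Request:
{"name": "play_rows", "arguments": {"deltas": "0 -0.02 -0.03 0 0; 0 -0.04 -0.06 0 0; 0 -0.052 -0.0865 0 0; 0 -0.052 -0.0865 -0.02 0; 0 -0.052 -0.0865 -0.05 0; 0 -0.052 -0.0865 -0.05 0; 0 -0.052 -0.0865 -0.05 0; 0 -0.052 -0.0865 -0.05 0"}}

```text
clock: 10.38
eef_pos: [0.5549, -0.1173, 0.1946]
orientation: [-3.139, -0.005, 0.201]
wrist_force: [-0.4, 0.7, -0.2]
grip_width: 0.002
```

```bash
python3 - <<'E'
from h import *
s=manip.sense();print(s['eef_pos'],s['orientation'],s['wrist_force'])
p,d=manip.read_camera("side");a=p[80:230,200:340,::-1];cv2.imwrite("pics/c1.png",cv2.resize(a,None,fx=4,fy=4,interpolation=cv2.INTER_CUBIC))
E
```

```text
[ 0.55487331 -0.11732407  0.19457065] [-3.13948315 -0.00521198  0.2010802 ] [-0.43050242  0.6886351  -0.24242837]
```

View pics/c1.png

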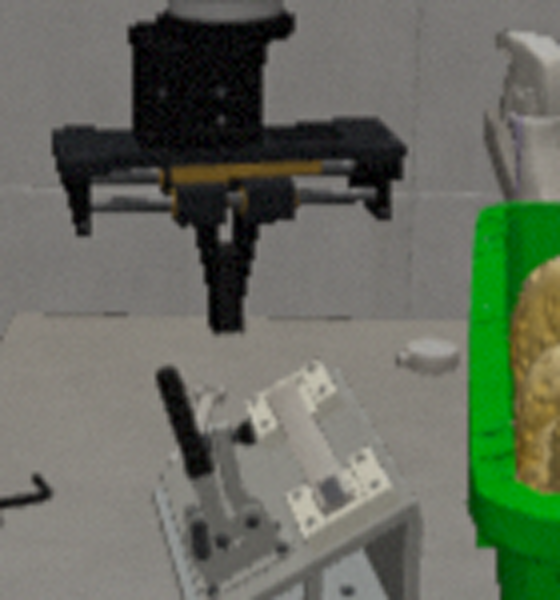

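Request:
{"name": "play_rows", "arguments": {"deltas": "0 0 0 -0.02 0; 0 0 0 -0.044 0; 0 0 0 -0.044 0; 0 -0.01 -0.002 -0.044 0; 0 -0.02 -0.004 -0.044 0; 0 -0.029 -0.006 -0.044 0; 0 -0.037 -0.0075 -0.044 0; 0 -0.043 -0.0085 -0.044 0; 0 -0.043 -0.0085 -0.044 0"}}

```text
clock: 11.55
eef_pos: [0.5114, -0.1259, 0.1506]
orientation: [-3.139, -0.005, 0.201]
wrist_force: [-0.5, 0.2, 0.1]
grip_width: 0.004
```

```bash
cat > c.py <<'E'
from h import *
import sys
s=manip.sense();e=s['eef_pos'];print(e,s['wrist_force'],"h",((e[0]-.6088)*.9802+(e[1]+.0304)*.1981).round(4),"ny",(-(e[0]-.6088)*.1981+(e[1]+.0304)*.9802).round(4))
p,d=manip.read_camera("side");a=p[100:240,190:320,::-1];cv2.imwrite(f"pics/{sys.argv[1]}.png",cv2.resize(a,None,fx=4,fy=4,interpolation=cv2.INTER_CUBIC))
E
python3 c.py c2
```

```text
[ 0.51140503 -0.12586541  0.15056031] [-0.45803637  0.19140001  0.12313806] h -0.1144 ny -0.0743
```

View pics/c2.png

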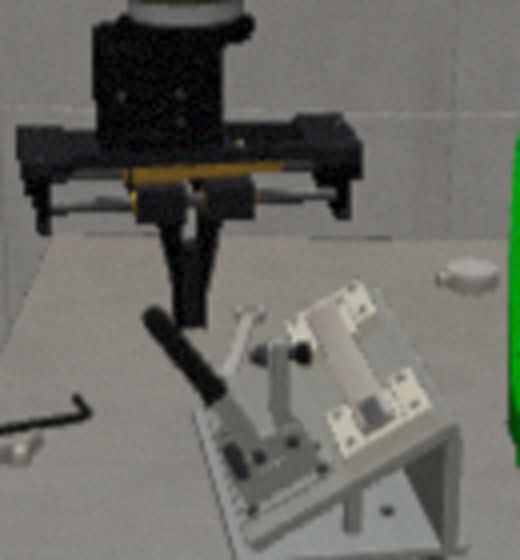

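Request:
{"name": "play_rows", "arguments": {"deltas": "0 -0.008 -0.0015 -0.003 0; 0 -0.0157 -0.003 -0.006 0; 0 -0.023 -0.0045 -0.01 0; 0 -0.0295 -0.006 -0.014 0; 0 -0.036 -0.0073 -0.021 0; 0 -0.0427 -0.0086 -0.028 0; 0 -0.0427 -0.0086 -0.037 0; 0 -0.0427 -0.0086 -0.045 0; 0 -0.0427 -0.0086 -0.045 0"}}

```text
clock: 12.72
eef_pos: [0.4686, -0.1343, 0.1047]
orientation: [-3.139, -0.004, 0.201]
wrist_force: [0.6, -0.2, -0.0]
grip_width: 0.008
```

```bash
python3 c.py c3
```

```text
[ 0.46860893 -0.13428496  0.10465172] [ 0.55639872 -0.17003605 -0.0222341 ] h -0.158 ny -0.0741
```

View pics/c3.png

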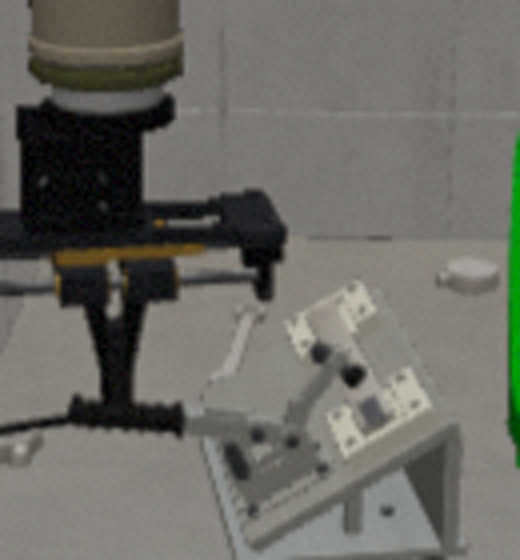

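Request:
{"name": "play_rows", "arguments": {"deltas": "0 0 0 -0.008 0; 0 0 0 -0.016 0; 0 0 0 -0.024 0; 0 0 0 -0.032 0; 0 0 0 -0.037 0; 0 0 0 -0.041 0; 0 0 0 -0.041 0"}}

```text
clock: 13.65
eef_pos: [0.4686, -0.1343, 0.0638]
orientation: [-3.139, -0.004, 0.201]
wrist_force: [-0.1, 0.7, 0.0]
grip_width: 0.008
```

```bash
python3 c.py c4
```

```text
[ 0.46855517 -0.134319    0.06376374] [-0.08286781  0.74086467  0.0300743 ] h -0.1581 ny -0.0741
```

View pics/c4.png

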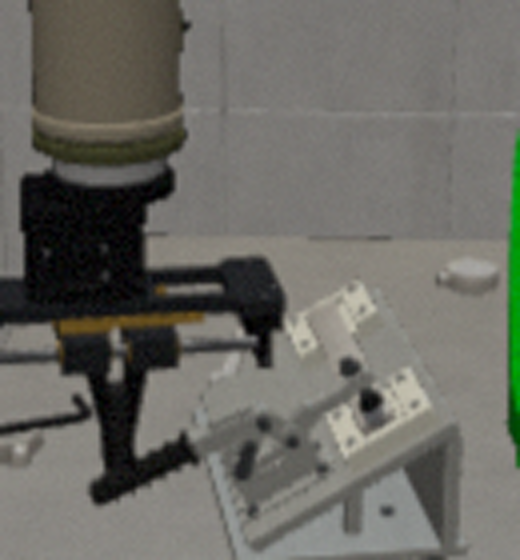

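Nearly shut; pressing down in small steps while watching the force.

Request:
{"name": "play_rows", "arguments": {"deltas": "0 0 0 -0.003 0; 0 0 0 -0.005 0; 0 0 0 -0.007 0; 0 0 0 -0.007 0; 0 0 0 -0.007 0"}}

```text
clock: 14.32
eef_pos: [0.4686, -0.1343, 0.0569]
orientation: [-3.139, -0.004, 0.201]
wrist_force: [0.3, 0.3, 0.3]
grip_width: 0.008
```

Request:
{"name": "play_rows", "arguments": {"deltas": "0 0 0 -0.001 0; 0 0 0 -0.002 0; 0 0 0 -0.002 0; 0 0 0 -0.002 0"}}

```text
clock: 14.82
eef_pos: [0.4686, -0.1343, 0.0549]
orientation: [-3.139, -0.004, 0.201]
wrist_force: [-0.5, 0.4, 0.2]
grip_width: 0.007
```

```bash
python3 c.py c5
```

```text
[ 0.46860358 -0.13433426  0.05491789] [-0.45717062  0.41164639  0.19180825] h -0.158 ny -0.0741
```

View pics/c5.png

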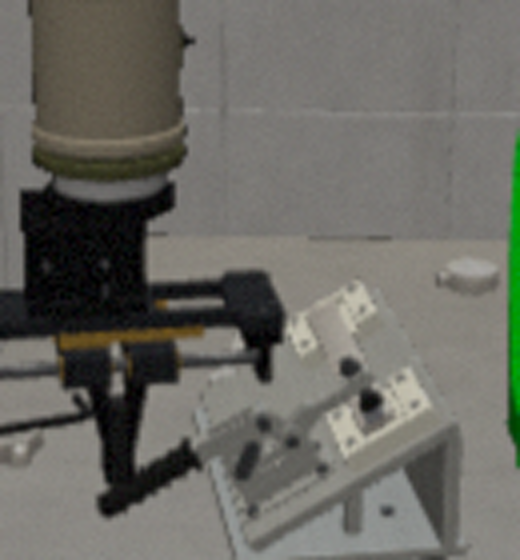

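Request:
{"name": "play_rows", "arguments": {"deltas": "0 0 0 -0.001 0; 0 0 0 -0.002 0; 0 0 0 -0.003 0; 0 0 0 -0.003 0"}}

```text
clock: 15.38
eef_pos: [0.4686, -0.1343, 0.0518]
orientation: [-3.139, -0.003, 0.201]
wrist_force: [0.4, -0.2, -0.7]
grip_width: 0.003
```

Request:
{"name": "play_rows", "arguments": {"deltas": "0 0 0 -0.001 0; 0 0 0 -0.002 0; 0 0 0 -0.002 0"}}

```text
clock: 15.75
eef_pos: [0.4691, -0.1343, 0.0503]
orientation: [-3.139, -0.004, 0.201]
wrist_force: [-1.0, 0.7, 8.5]
grip_width: 0.004
```

Request:
{"name": "play_rows", "arguments": {"deltas": "0 0 0 -0.001 0; 0 0 0 -0.0025 0; 0 0 0 -0.0025 0; 0 0 0 -0.0025 0"}}

```text
clock: 16.25
eef_pos: [0.4698, -0.1343, 0.0487]
orientation: [-3.139, -0.006, 0.201]
wrist_force: [-3.3, 0.9, 11.2]
grip_width: 0.004
```

```bash
python3 c.py c6
```

```text
[ 0.46975985 -0.1342685   0.04871708] [-3.33567115  0.87982839 11.22134687] h -0.1569 ny -0.0743
```

View pics/c6.png

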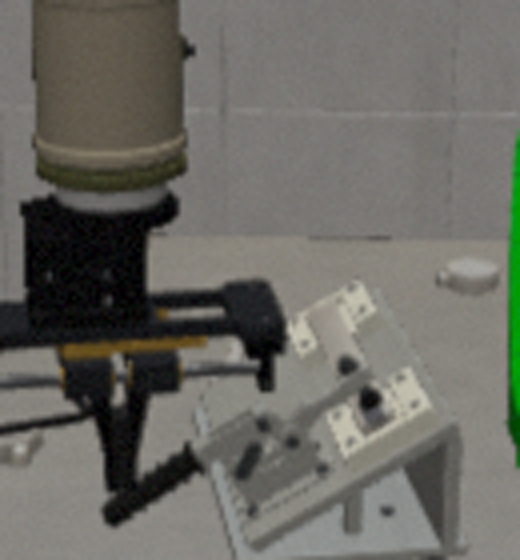

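Request:
{"name": "play_rows", "arguments": {"deltas": "0 0 0 0.02 0; 0 0 0 0.06 0; 0 0 0 0.12 0; 0 0.02 0.06 0.16 0; 0 0.02 0.12 0.16 0; 0 0.02 0.18 0.16 0; 0 0.02 0.24 0.16 0; 0 0.02 0.3 0.16 0; 0 0.02 0.3 0.16 0"}}

```text
clock: 17.42
eef_pos: [0.4885, 0.1712, 0.2082]
orientation: [-3.138, -0.005, 0.209]
wrist_force: [-0.1, -1.0, 0.4]
grip_width: 0.007
```

```bash
python3 nv.py 7; python3 - <<'E'
from hd import *
s=np.load("side7.npz");f=8;a=cv2.resize(s['p'][:,:,::-1],None,fx=f,fy=f,interpolation=cv2.INTER_CUBIC)
for j in(0,.25,.5):
    q=(w2p("side",grip(j))[0]+.5)*f-.5; cv2.circle(a,tuple(np.round(q).astype(int)),3,(0,0,255),-1)
# shut handle outline
for dz in(-7,7):
    P=np.array([[-172,-75,42+dz],[-104,-75,42+dz]])/1000@R.T+o
    q=np.round((w2p("side",P)+.5)*f-.5).astype(int);cv2.line(a,q[0],q[1],(0,255,0),1)
cv2.imwrite("pics/hs2.png",a[170*f:240*f,210*f:300*f])
E
```

```text
(no output)
```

View pics/hs2.png

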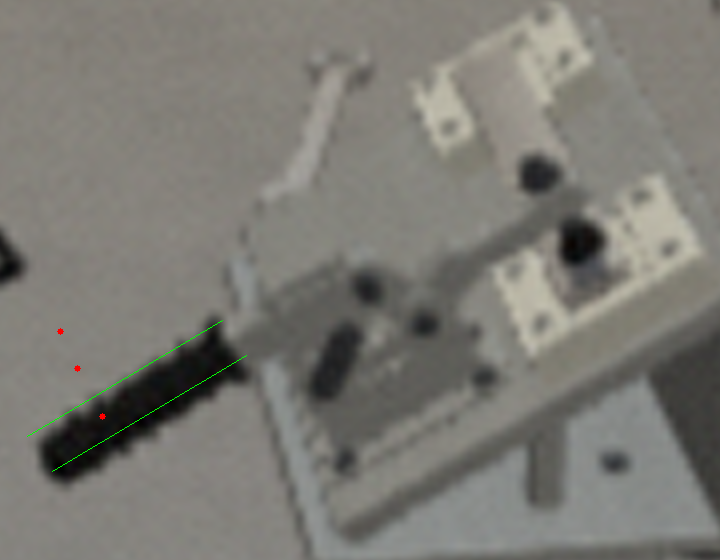

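View pics/n7_top.png

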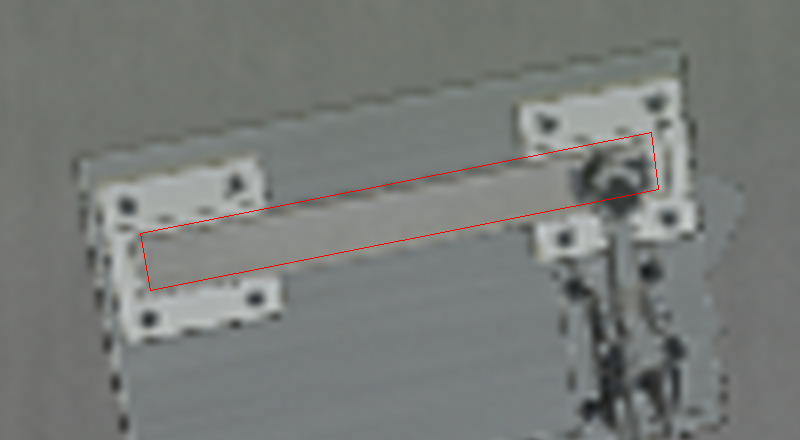

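```bash
python3 - <<'E'
from hd import *
A=[]
for i in range(4):
    p,d=manip.read_camera("top");A.append(d)
d=np.median(A,0);v,u=np.mgrid[0:384,0:512];W=p2w("top",u,v,d);N=(W-o)@R*1000
x,y,z=N[...,0],N[...,1],N[...,2]
for y0 in(80,60,30,0,-30,-50):
    m=(abs(x+1)<6)&(abs(y-y0)<12)&(abs(z)<30);print("blade top y",y0,np.median(z[m]).round(2),m.sum())
for s in(1,-1):
    m=(abs(x-21)<5)&(abs(y-s*78)<22)&(abs(z)<30);print("block top",s,np.median(z[m]).round(2),m.sum())
m=(abs(x-20)<8)&(abs(y)<35)&(abs(z)<30);print("bed",np.median(z[m]).round(2))
g=cv2.cvtColor(p,cv2.COLOR_RGB2GRAY);t=np.load("top0.npz")['p'];cv2.imwrite("pics/fin.png",p[100:280,110:400,::-1].repeat(2,0).repeat(2,1))
df=cv2.absdiff(g,cv2.cvtColor(t,cv2.COLOR_RGB2GRAY))
for n,(a,b,c,e) in dict(spanner=(195,210,170,228),hexwing=(228,260,228,272),counter=(132,152,140,162)).items(): print(n,np.percentile(df[a:b,c:e],[50,95,99]))
print(manip.sense()['eef_pos'])
E
```

```text
blade top y 80 8.3 31
blade top y 60 8.22 32
blade top y 30 8.65 33
blade top y 0 8.0 34
blade top y -30 8.86 35
blade top y -50 9.04 35
block top 1 6.27 52
block top -1 6.25 50
bed -8.05
spanner [18.  55.1 70. ]
hexwing [ 4. 46. 62.]
counter [ 3.   21.   73.61]
[0.4899859  0.16436388 0.20875978]
```

View pics/fin.png

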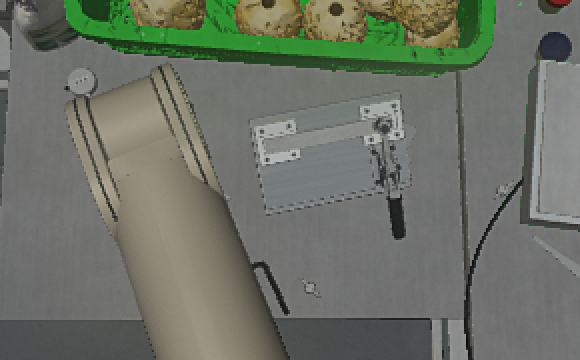

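Request:
{"name": "play_rows", "arguments": {"deltas": "0 0 0 0 0; 0 0 0 0 0; 0 0 0 0 0; 0 0 0 0 0"}}

```text
clock: 18.23
eef_pos: [0.49, 0.1644, 0.2088]
orientation: [-3.139, -0.006, 0.199]
wrist_force: [-0.5, -0.0, -0.8]
grip_width: 0.007
```

```bash
python3 - <<'E'
from plant import manip
s=manip.sense();print(s['clock'],s['eef_pos'],abs(s['qvel']).max(),s['wrist_force'])
print(manip.sign_off())
E
```

```text
18.225 [0.49000157 0.16438855 0.20878395] 0.001230770526371244 [-0.45489116 -0.012631   -0.79680213]
the job is handed in; nothing more can be done
None
```

The blade is lying flat in the slot, same face up, and the toggle clamp's handle is pushed fully down. I handed the job in at 18.2 s; sign-off gave no verdict.

- **Blade:** I gripped it at its middle, lowered it until its upper edge touched the slot floor, and released it. Depth readings put its top at 8.0–9.0 mm above the slot floor along its length, against 8.5 mm for a blade lying flat. It sits about 2–3 mm down the slope from the slot's centre, judged by eye from the overlays, which is within the 4.5 mm allowed.
- **Clamp:** I pushed the handle down with the closed fingers until they met about 11 N. In the side view it then lay parallel to the shut position in my model, about 1.5 pixels past it. I put that down to camera calibration.
- **Not measured:** I could not measure the foot's force on the blade, only see the foot sitting on it. The handle was also still giving slightly at that last push, so I judged it shut from the picture, not from a hard stop.
- **Other things on the table:** The arm never came near them. In the last picture the hex key, wing nuts and tally counter were in place, but the arm hid the spanner. The spanner was last seen, apparently undisturbed, while I was placing the blade, and part of it showed in the side view after clamping. My image-difference check there told me nothing, for the same reason.
- **Robot:** It was at rest and touching nothing at hand-in.

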